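Lever open the sample box of the freeze dryer

TASK

Open the low grey sample box: first lift the steel canister that stands on its lid by its hoop handle and stand it upright, not dropped, wholly on the cork mat. Then take the opener by its handle and, with its thin blade in the pry gap at the front of the box (feel along the black strip for the gap), lever the lid up and swing it until it stands upright by itself; never touch the box or lid with the gripper or arm itself. Finally lay the opener flat on the bench or a mat, clear of the box, and leave the other things on the bench where they are.

Things in the scene. Friction and masses are not known exactly. Their poses are not given: they have to be found in the camera images.
- box: low grey metal box, fixed to the bench, 172 deep (x -90 to +82) x 200 wide (y) x 60 high; origin at the centre of its underside. +x points from its front (an open ledge) to its hinge side. Inside, below the lid, vials stand lower than 42
- ledge (a point): point on top of the flat ledge along the box's front, open above: box x -83, y 0, height 48. The ledge reaches from x -90 to the black strip at x -76; axes as the box
- strip_mid (a point): middle of the slot that holds the black plastic strip: box x -73, y 0, height 48 (fixed to the box, not to the gap). The strip is 6 thick (x -76 to -70), its top 58 high, between grey cheeks beyond |y| 46 (x -78 to -68, 60 high). It has one pry gap, 36 wide, open down to 48; its middle lies anywhere within 26 of y 0 and is not measured: see or feel for it
- slot_end (a point): middle of the foot of the stop wall that ends the slot under the lid: box x -54, y 0, height 48. Through the gap the ledge's surface runs on, under the lid's front edge (x -66), to this wall: the slot under the lid is 7 high and 12 deep from the lid's edge
- lid (a joint): hinge of the aluminium lid (134 deep x 186 wide x 5 thick, top flush at 60 high, about 0.33 kg), in rad: 0 shut, 1.57 upright, 1.8 end stop. Stiff hinge: it stays where it is left, and takes roughly 4 N at the front edge to lift
- lid_hinge (a point): point on the lid's hinge axis, which runs along the box's y; box x +72, height 57.5
- lid_edge (a point): middle of the lid's front edge, at half its thickness; 138 from the hinge axis; moves with the lid
- canister: closed steel canister, 80 dia x 86 high, about 0.4 kg, with a rigid hoop handle above; origin at the centre of its underside, z up its axis; it starts standing on the lid
- canister_grip (a point): middle of the handle's top bar: a round bar 10 thick, 54 long along the canister's y, 140 above the canister's underside, clear by 49 above the canister's top
- mat: square cork mat, 140 x 140 x 4 thick, fixed to the bench; origin at the centre of its underside, top at 4 high
- toolmat: light grey rubber mat, 240 (x) x 130 (y) x 4 thick, fixed; origin at the centre of its underside; the opener starts on it
- opener: opener, a flat-bladed pry tool, 190 long, 0.12 kg: grey handle 100 long (x) x 16 wide (y) x 20 high (z) with its underside's centre at the origin; thin steel blade, 14 wide x 2.5 thick, flat, sticking 90 out of the handle's +x end at mid height (10 above the underside); centre of mass 12 ahead of the origin
- opener_tip (a point): middle of the blade's end: opener x +140, z +10
- bottle: bystander: amber glass bottle with white cap, 64 dia x 150 high; origin at the centre of its underside
- beaker: bystander: open glass beaker, 76 dia x 95 high; origin at the centre of its underside
- stopper: bystander: black rubber stopper, 50 dia x 30 high; origin at the centre of its underside
- clamp_ring: bystander: flat steel ring, 52 dia x 14 high; origin at the centre of its underside
- jar: bystander: small glass jar with black lid, 56 dia x 70 high; origin at the centre of its underside
- spoon: bystander: steel spoon lying down (round bowl; not the opener); origin at the centre of its underside
- tube_roll: bystander: cardboard tube standing on end, 68 dia x 85 high; origin at the centre of its underside
Things that resemble listed ones, but are neither listed nor needed, are in the scene too. There is more than one size of the opener; the job needs the larger. Of the things that look like the mat, the smaller one is meant.

How it is judged:
By the outcome, as a careful person would: the job done as asked, in the order asked, and still so for the second after the job is handed in, with the robot touching nothing.
It also fails if it takes over 70 s, if anything falls off the work surface, if the arm or the gripper's body presses on something with over 40 N, if the wrist force passes 120 N, or if a joint passes its speed limit or range.

ROBOT

A 6-joint arm with a two-finger parallel gripper is mounted at the origin on the work surface. World frame = base frame: x ahead of the robot, y to its left, z up, the work surface at z = 0. Lengths are in m, angles in degrees, forces in N, time in s.
With the tool pointing down it reaches from about 0.25 to 0.725 m from the base axis. Payload 9.7 kg.
Tool frame: the origin (TCP) lies between the finger pads; the fingertips stand bot.tcp_to_tips ahead of it and the grasp point (between the pads) lies 2 mm behind it (bot.tcp_to_tips is the distance from the TCP to the fingertips, in m); z points along the fingers, y is the line along which they close (so a half turn about z gives the same grasp; the last joint's range is limited). The gripper opens to 85 mm and grips with 20 to 120 N. Pads are 22 mm wide; open, the fingers measure 114 mm over their backs; the gripper's body (76 mm by 85 mm) begins 54 mm behind the grasp point. The pads swing forward as they close: fully open they stand 13 mm farther back than shut.
Start: joints at [-66.75, 4.979, 10.078, 95.1, 0, 90], TCP at [0.217, -0.505, 0.248] pointing down, gripper open.
Joint ranges: [-179.16, 179.16], [-48.56, 103.87], [-65.8, 70.77], [-126.05, 130.52], [-82.76, 87.17], [-180, 180]. Speed limits (degrees/s): [127.2, 127.2, 147.25, 180, 180, 180].

INTERFACE

Orientations are given as [roll, pitch, yaw] about the fixed x, y, z axes, in that order (R = Rz(yaw) Ry(pitch) Rx(roll)).
In Python, from workcell import sensors, camera, camera_params, bot gives the robot as it stands.
- The arm moves only by the tool apply_moves, never from a script. Its argument "motion" is a list of rows, each an object with "jaw": the opening, from -1 (shut) to 1 (fully open); "xyz": the shift along the tool's x, y, z in mm, a list of three; "twist": the turn about the tool's z in rad. A call has 1 to 5 rows; each row is the pose to reach, as a shift and turn from the pose commanded when the call began, along the tool's axes at that moment; what a row does not reach only later rows make up. A row lasts 1/8 s, in which the tool goes at most 62.5 mm and 10.7 degrees, less where a joint would pass 70% of its speed; a pose out of reach is approached as far as the arm can. A call with a gripper value outside its range is refused whole. The fingers move at their own pace and stop on an object; "grip_force" is the grip in N (left out, the last holds). Time passes only in rows, so rows that repeat a pose let the fingers close. It gives the time, the measured TCP pose, the force, the opening and the grip force at its end, in the units of the state.
- sensors.get_obs(): the state, without advancing time (a new reading comes with each control period).
- camera(name): name is "scene" or "top" or "wrist"; returns (picture, depth): 420x560x3 uint8, red, green, blue; 420x560 float32, m along the optical axis (not along the pixel's ray), 0 where there is no reading.
- camera_params(name): a dict with "mtx" (3x3 intrinsics, pixels), "rvec" (rotation vector, rad) and "tvec" (3), from world to camera coordinates, as OpenCV has them. Camera axes: x right, y down, z forward; pixel columns grow to the right and rows downward; lengths in m; the calibration is good to about 2 mm. The wrist camera is an equidistant fisheye: a pixel r from the principal point sees the ray r / f radians off the axis. A picture is of the moment at which its call begins: read the wrist's pose just before it. camera_params takes no time and is no camera call; for the wrist camera it gives the pose at the moment of the call.
- bot.job_done(): hands the job in; it is judged then, once.
The state is a dict: "time": time; "q": joint angles; "qd": joint speeds; "joint_efforts": joint torques, N m; "ee_pos": TCP position; "tcp_rot": TCP orientation; "wrist_force": force on the tool from outside, world axes, zero at the start; "torque": the same for the moment, N m; "opening": finger opening in m; "grasp_force": force on a finger pad.
Only numpy, scipy, OpenCV 4.12 (cv2) and the standard library are available. Lean on these libraries where they do the work, as an engineer would, in place of code of your own. Each camera call takes 0.05 s, during which the arm holds its last target. There are 200 camera calls.

## Working session

There is one attempt and no reset: what is moved stays moved. The work goes in short steps, Python scripts to look and compute and a tool call to move; the robot and the scene stay as the last step left them, time stands still between calls to the robot, and variables do not carry over. Pictures are saved under pics/ and viewed, at most 10 in all, crops included, and the job is handed in when it is done.

Besides the shell and the picture viewer there is one more tool, called after ">>>" as name(argument=value, ...) on one line, values as JSON. apply_moves: Moves the arm, as the interface text tells. Its arguments: {"type":"object","properties":{"motion":{"type":"array","items":{"type":"object","properties":{"jaw":{"type":"number"},"xyz":{"type":"array","items":{"type":"number"}},"twist":{"type":"number"}}}},"grip_force":{"type":"number"}},"required":["motion"]}

```bash
ls; mkdir -p pics; cat > h.py <<'E'
import numpy as np, cv2
from workcell import sensors, camera, camera_params, bot
def grab(n):
    p=camera_params(n); im,d=camera(n); return im,d,p
def RT(p): return cv2.Rodrigues(np.array(p["rvec"],float))[0],np.array(p["tvec"],float).ravel()
def ray(p,uv,fish=False):
    K=np.array(p["mtx"]);R,t=RT(p)
    x=(uv[0]-K[0,2])/K[0,0];y=(uv[1]-K[1,2])/K[1,1]
    if fish:
        r=np.hypot(x,y)+1e-12; v=np.array([x/r*np.sin(r),y/r*np.sin(r),np.cos(r)])
    else: v=np.array([x,y,1.])
    return -R.T@t, R.T@v
def onz(p,uv,z,fish=False):
    c,v=ray(p,uv,fish); return c+v*(z-c[2])/v[2]
def cloud(d,p):
    K=np.array(p["mtx"]);R,t=RT(p);h,w=d.shape
    u,v=np.meshgrid(np.arange(w),np.arange(h))
    P=np.stack([(u-K[0,2])/K[0,0]*d,(v-K[1,2])/K[1,1]*d,d],-1)
    return (P-t)@R
def proj(p,X):
    return cv2.projectPoints(np.array(X,float).reshape(-1,3),np.array(p["rvec"],float),np.array(p["tvec"],float),np.array(p["mtx"],float),None)[0].reshape(-1,2)
E
python3 - <<'E'
from h import *
for n in("top","scene"):
    im,d,p=grab(n); cv2.imwrite(f"pics/{n}0.png",cv2.resize(im[:,:,::-1],(800,600),interpolation=cv2.INTER_CUBIC)); np.savez(f"{n}0.npz",im=im,d=d)
    R,t=RT(p); print(n,-R.T@t,R[2],p["mtx"][0][0],(d>0).mean())
print(sensors.get_obs(), bot.tcp_to_tips)
E
```

```text
pics
top [ 0.37298172 -0.0125551   1.61460485] [ 0.07771535 -0.00916599 -0.99693345] 488.95708517416097 0.9962074829931973
scene [1.15525563 0.25880857 0.95917979] [-0.62431586 -0.25824074 -0.73725262] 416.1136500404994 0.9962329931972789
{'time': 0.1, 'q': array([-6.67470281e+01,  5.00957233e+00,  1.00397118e+01,  9.50994305e+01,
       -2.00543146e-04,  9.00011448e+01]), 'qd': array([ 0.0796027 , -0.052768  ,  0.18284582,  0.13732614, -0.0146757 ,
        0.03716535]), 'joint_efforts': array([ 1.28033429e-03, -5.21561444e+01,  4.65654230e+01,  1.60429819e-02,
        7.76960201e-05,  4.44161145e-06]), 'ee_pos': array([ 0.21706425, -0.50516086,  0.2476448 ]), 'tcp_rot': array([-1.79930709e+02,  2.01927511e-04,  2.32518273e+01]), 'wrist_force': array([ 0.20118069,  0.20587445, -0.14337245]), 'torque': array([0.02446504, 0.01321855, 0.02732789]), 'grasp_force': 0.0, 'opening': 0.08550740887955954} 0.017
```

View pics/top0.png

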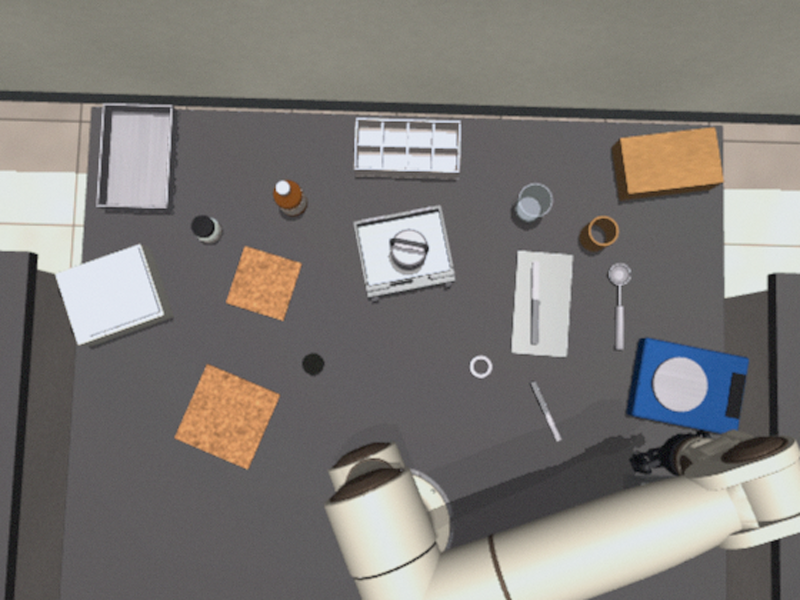

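View pics/scene0.png

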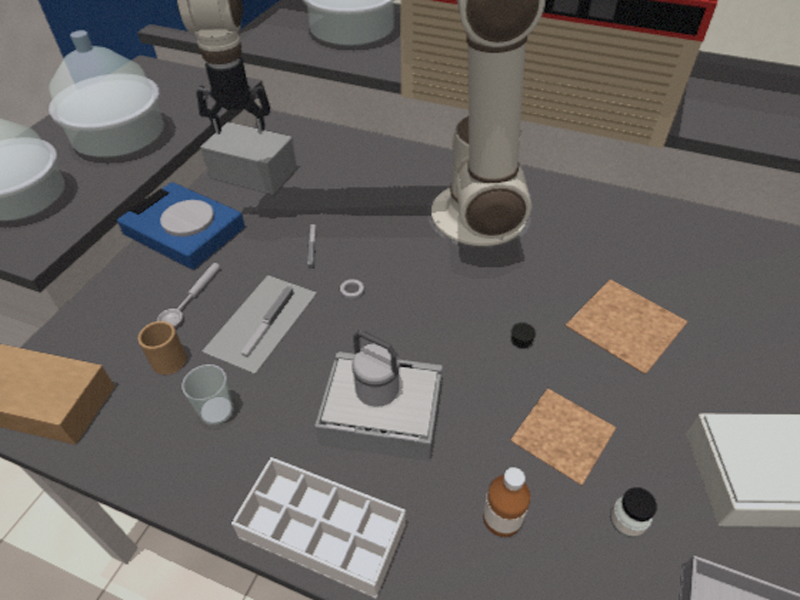

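The top view shows two cork mats: a smaller one at (264,283) and a larger one at (228,416). It also shows two openers: a longer one on the light grey mat at (535,303) and a shorter one at (546,411). The box is at (405,250) with its ledge towards the robot, and the canister hoop is at (408,245). The spoon at (619,300) is a different thing. The scene view agrees. I'll take the smaller cork mat and the longer opener, once a crop confirms them.

```bash
python3 - <<'E'
from h import *
T=np.load("top0.npz");S=np.load("scene0.npz");pt=camera_params("top");ps=camera_params("scene")
it=T["im"];W=cloud(T["d"],pt);Ws=cloud(S["d"],ps)
hsv=cv2.cvtColor(it,cv2.COLOR_RGB2HSV)
def rect(xy):
    r=cv2.minAreaRect((np.array(xy)*1000).astype(np.float32)); return np.round(r[0],1),np.round(r[1],1),round(r[2],1)
m=cv2.inRange(hsv,(5,90,90),(25,255,255))
for c in cv2.findContours(m,0,2)[0]:
    if cv2.contourArea(c)>800:
        q=[onz(pt,u,0.004)[:2] for u in c[:,0].astype(float)]; print("cork",c[:,0].mean(0),rect(q))
# box
for nm,w in(("top",W),("scene",Ws)):
    b=(w[...,2]>.05)&(w[...,2]<.068)&(abs(w[...,0]-.5)<.16)&(abs(w[...,1]+.0)<.16)
    b=cv2.morphologyEx(b.astype(np.uint8),cv2.MORPH_OPEN,np.ones((3,3)))
    n,l,s,_=cv2.connectedComponentsWithStats(b);k=1+s[1:,4].argmax();print("box",nm,rect(w[l==k][:,:2]),np.median(w[l==k][:,2]))
    b=(w[...,2]>.185)&(w[...,2]<.23)&(abs(w[...,0]-.5)<.16)&(abs(w[...,1])<.16)
    print("bar",nm,b.sum(),rect(w[b][:,:2]),w[b][:,2].max(), np.median(w[b][:,2]))
    b=(w[...,2]>.13)&(w[...,2]<.16)&(abs(w[...,0]-.5)<.16)&(abs(w[...,1])<.16)
    print("can",nm,b.sum(),rect(w[b][:,:2]),np.median(w[b][:,2]))
# opener area: V values along toolmat
g=cv2.cvtColor(it,cv2.COLOR_RGB2GRAY)
m=(g>140).astype(np.uint8);n,l,s,c=cv2.connectedComponentsWithStats(m);k=l[200,390]or l[200,364];mm=(l==k).astype(np.uint8)
ct=max(cv2.findContours(mm,0,2)[0],key=cv2.contourArea);hull=cv2.convexHull(ct)
print("toolmat",rect([onz(pt,u,.004)[:2] for u in hull[:,0].astype(float)]))
ar=cv2.erode(cv2.fillConvexPoly(np.zeros_like(g),hull,1),np.ones((5,5)))
h=((g<140)&(ar>0)).astype(np.uint8)
n,l,s,c=cv2.connectedComponentsWithStats(h)
for k in range(1,n):
    if s[k,4]>15: ys,xs=np.where(l==k);print("dark",s[k],rect([onz(pt,(x,y),.02)[:2] for x,y in zip(xs,ys)]),np.median(W[l==k][:,2]))
def crop(im,x0,y0,w,h): return cv2.resize(im[y0:y0+h,x0:x0+w],(400,300),interpolation=cv2.INTER_CUBIC)
M=np.vstack([np.hstack([crop(it,335,165,133*1,100),crop(it,315,225,133,100)]),np.hstack([crop(it,110,160,240,180),crop(it,240,140,93,70)])])
cv2.imwrite("pics/crop1.png",M[:,:,::-1])
E
```

```text
cork [158.26900585 291.47953216] (array([232.6, 392.3]), array([184.2, 183.8]), 68.7)
cork [184.12871287 198.47524752] (array([539.6, 322.5]), array([140.6, 140.4]), 74.2)
cork [471.15254237 112.06779661] (array([ 857.5, -624.7]), array([136.7, 230.7]), 8.5)
box top (array([6.092e+02, 3.000e-01]), array([139.8, 198.7]), 12.4) 0.05992902406585089
bar top 95 (array([609.3,  -9.6]), array([81.3, 10.3]), 81.2) 0.2108435074767976 0.20250842062702434
can top 459 (array([607.8,  -9.2]), array([77.6, 79.8]), 45.1) 0.14547718243521982
box scene (array([607.3,  -5.1]), array([137.1, 199. ]), 9.3) 0.05820051292080555
bar scene 147 (array([613.7, -10.4]), array([81.3, 12.3]), 78.5) 0.20504758051300032 0.20069364227073144
can scene 694 (array([620.3,  -9.9]), array([81.6, 69.7]), 77.8) 0.1434304046322722
toolmat (array([ 510.4, -322.8]), array([130.5, 240.7]), 87.1)
dark [372 209   3  32  45] (array([ 467.4, -299.3]), array([101.5,   6.5]), 1.5) 0.023030640577950845
```

View pics/crop1.png

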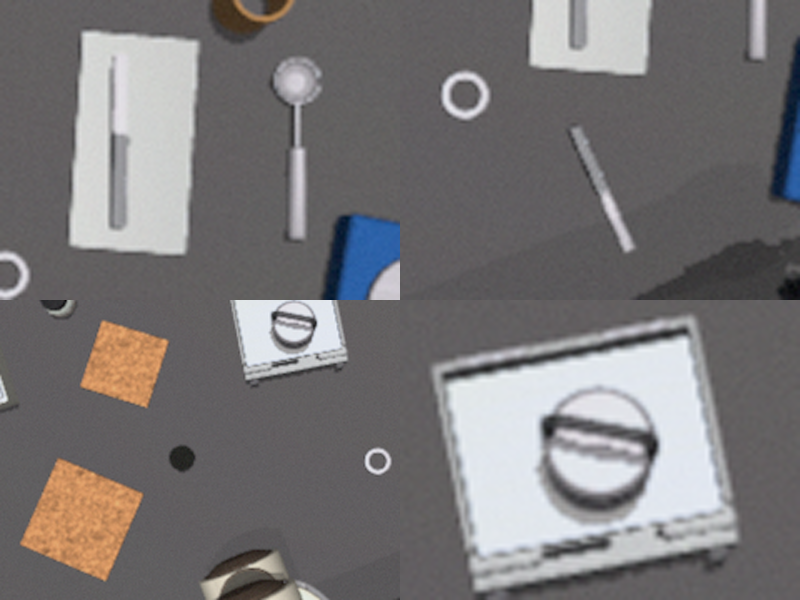

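The crops confirm both choices. The opener at (120,140), on the rubber mat with a 100 mm handle, is the larger one. The cork mat in the third crop at (125,362) measures 140 mm, and the other measures 184 mm. I'll move over the canister now.

>>> apply_moves(motion=[{"xyz": [55, -31, -30], "twist": -0.1, "jaw": 1}, {"xyz": [110, -61, -52], "twist": -0.25, "jaw": 1}, {"xyz": [166, -92, -52], "twist": -0.4, "jaw": 1}, {"xyz": [222, -123, -52], "twist": -0.55, "jaw": 1}, {"xyz": [277, -153, -52], "twist": -0.7, "jaw": 1}])

```text
time: 0.72
ee_pos: [0.4035, -0.2646, 0.3001]
tcp_rot: [180.0, -0.0, 63.6]
wrist_force: [0.5, -1.2, 0.8]
opening: 0.0853
grasp_force: 0.0
```

```bash
cat >> h.py <<'E'
def delta(x,y,z,yaw=None):
    """shift (mm, tool axes) and twist to world TCP target (m), tool down"""
    o=sensors.get_obs();p=o["ee_pos"];R=np.array(bot_R(o["tcp_rot"]));d=R.T@(np.array([x,y,z])-p)*1000
    tw=None if yaw is None else -np.radians((yaw-o["tcp_rot"][2]+180)%360-180)
    print("at",np.round(p*1000,1),np.round(o["tcp_rot"],2),"t",round(o["time"],2),"F",np.round(o["wrist_force"],1),"open",round(o["opening"]*1000,1),"grip",round(o["grasp_force"],1),"q6",round(o["q"][5],1)); print("shift",np.round(d,1),"twist",tw)
def bot_R(r):
    from scipy.spatial.transform import Rotation
    return Rotation.from_euler("xyz",r,degrees=True).as_matrix()
E
python3 -c "
from h import *
delta(.57,-.05,.30,80)"
```

```text
at [ 403.5 -264.6  300.1] [180.    -0.    63.62] t 0.72 F [ 0.5 -1.2  0.8] open 85.3 grip 0.0 q6 83.1
shift [2.662e+02 5.380e+01 1.000e-01] twist -0.28581562777228153
```

>>> apply_moves(motion=[{"xyz": [54, 11, 0], "twist": -0.06, "jaw": 1}, {"xyz": [108, 22, 0], "twist": -0.12, "jaw": 1}, {"xyz": [162, 32, 0], "twist": -0.18, "jaw": 1}, {"xyz": [216, 43, 0], "twist": -0.24, "jaw": 1}, {"xyz": [262, 53, 0], "twist": -0.28, "jaw": 1}])

```text
time: 1.35
ee_pos: [0.5684, -0.054, 0.2998]
tcp_rot: [-180.0, 0.0, 79.5]
wrist_force: [0.7, -1.4, -0.5]
opening: 0.0851
grasp_force: 0.0
```

>>> apply_moves(motion=[{"xyz": [0, 0, 0], "jaw": 1}, {"xyz": [0, 0, 0], "jaw": 1}])

```text
validation failed for argument at $.mo...
```

```bash
python3 - <<'E'
from h import *
delta(.611,-.010,.26,80)
im,d,p=grab("wrist"); np.savez("w1.npz",im=im,d=d,**{k:np.array(v) for k,v in p.items()})
R,t=RT(p);print(-R.T@t,R[2],p["mtx"])
cv2.imwrite("pics/w1.png",cv2.resize(im[:,:,::-1],(800,600)))
E
```

```text
at [568.4 -54.  299.8] [-179.96    0.     79.53] t 1.35 F [ 0.7 -1.4 -0.5] open 85.1 grip 0.0 q6 95.0
shift [51.  33.9 39.8] twist -0.008122168172380203
[0.58527889 0.02709171 0.42561033] [-0.05738972 -0.31636916 -0.94689861] [[325.1922621    0.         276.29192381]
 [  0.         325.1922621  210.48769869]
 [  0.           0.           1.        ]]
```

View pics/w1.png

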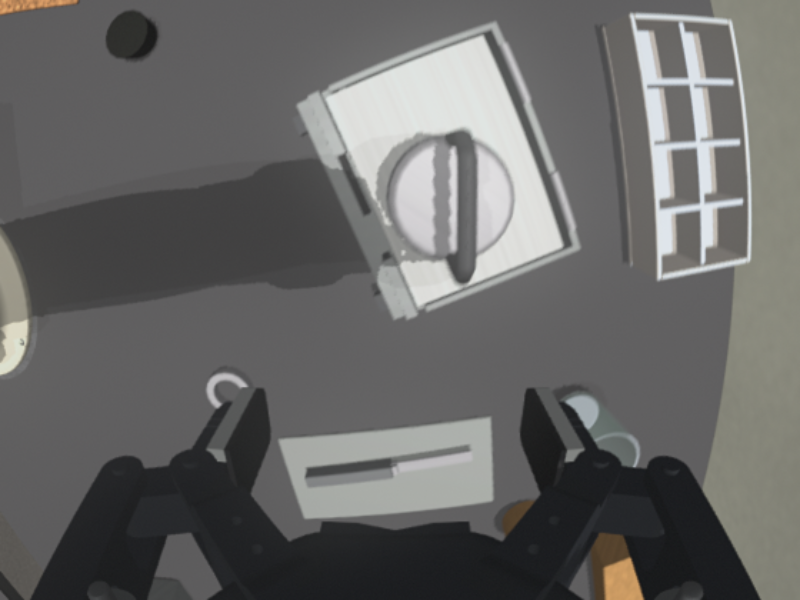

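The wrist view shows the hoop bar from (460,140) to (464,272). It also shows the black strip from (345,155) to (370,212), and a strip piece near (387,258) with the likely pry gap between them. I'll triangulate the bar from the top and wrist views.

```bash
python3 - <<'E'
from h import *
w=dict(np.load("w1.npz"));T=np.load("top0.npz");pt=camera_params("top")
# dark bar mask in wrist
g=cv2.cvtColor(w["im"],cv2.COLOR_RGB2GRAY);m=np.zeros_like(g);m[80:205,300:345]=(g[80:205,300:345]<110)
n,l,s,c=cv2.connectedComponentsWithStats(m);k=1+s[1:,4].argmax();ys,xs=np.where(l==k);r=cv2.minAreaRect(np.stack([xs,ys],1).astype(np.float32));print("wrist",r,s[k])
gt=cv2.cvtColor(T["im"],cv2.COLOR_RGB2GRAY);m=np.zeros_like(gt);m[158:182,268:304]=gt[158:182,268:304]<95
n,l,s,c=cv2.connectedComponentsWithStats(m);k=1+s[1:,4].argmax();ys,xs=np.where(l==k);rt=cv2.minAreaRect(np.stack([xs,ys],1).astype(np.float32));print("top",rt,s[k])
c1,v1=ray(w,r[0],True);c2,v2=ray(pt,rt[0])
A=np.stack([v1,-v2],1);ab=np.linalg.lstsq(A,c2-c1,rcond=None)[0];print("tri",c1+v1*ab[0],c2+v2*ab[1])
b=cv2.boxPoints(r);b=sorted(b.tolist(),key=lambda q:q[1]);e=[(np.array(b[0])+b[1])/2,(np.array(b[2])+b[3])/2]
E=[onz(w,q,.2,True) for q in e];print(E,np.degrees(np.arctan2(*(E[0]-E[1])[1::-1])), "mid",(E[0]+E[1])/2)
q=(sensors.get_obs()["ee_pos"],);delta(.611,-.010,.26,80)
E
```

```text
wrist ((321.5, 144.5), (105.0, 21.0), 90.0) [ 311   92   22  106 1236]
top ((282.41845703125, 169.03231811523438), (4.992301940917969, 19.026216506958008), 86.8201675415039) [273 167  20   6  49]
tri [ 0.60748328 -0.0010383   0.23476834] [ 6.05892828e-01 -5.04375217e-04  2.34504593e-01]
[array([0.61753403, 0.03015024, 0.2       ]), array([ 0.60583628, -0.04409457,  0.2       ])] 81.04628255197053 mid [ 0.61168515 -0.00697217  0.2       ]
at [570.9 -50.6 298.5] [-1.7994e+02 -9.0000e-02  7.9760e+01] t 1.4 F [-0.7  1.9 -2.1] open 85.4 grip 0.0 q6 95.1
shift [47.  32.3 38.6] twist -0.004119919479400548
```

>>> apply_moves(motion=[{"xyz": [48, 32, 20], "twist": -0.01, "jaw": 1}, {"xyz": [48, 32, 60], "twist": -0.01, "jaw": 1}, {"xyz": [48, 32, 100], "twist": -0.01, "jaw": 1}, {"xyz": [48, 32, 100], "twist": -0.01, "jaw": 1}])

```text
time: 1.9
ee_pos: [0.6062, -0.0145, 0.1967]
tcp_rot: [-179.6, 0.1, 80.0]
wrist_force: [-0.2, 0.7, 0.0]
opening: 0.0858
grasp_force: 0.0
```

```bash
python3 - <<'E'
from h import *
delta(.611,-.009,.198,80.5)
im,d,p=grab("wrist");cv2.imwrite("pics/w2.png",cv2.resize(im[:,:,::-1],(800,600))); np.savez("w2.npz",im=im,d=d,**{k:np.array(v) for k,v in p.items()})
E
```

```text
at [606.2 -14.5 196.7] [-1.7963e+02  6.0000e-02  7.9980e+01] t 1.9 F [-0.2  0.7  0. ] open 85.8 grip 0.0 q6 98.6
shift [ 6.2  3.7 -1.3] twist -0.00901464607736965
```

View pics/w2.png

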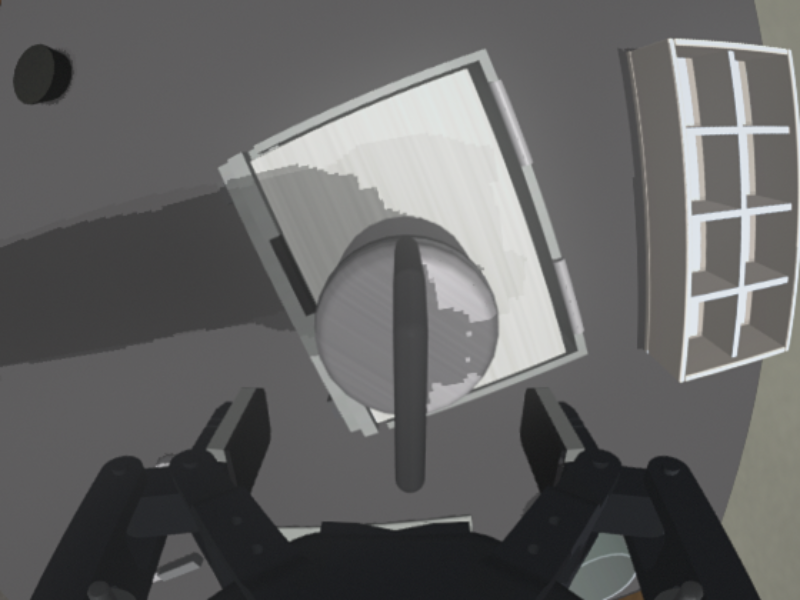

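The bar runs from (405,240) to (410,490), midway between the fingers and parallel to the pads. I'll close on it.

>>> apply_moves(motion=[{"xyz": [0, 0, 0], "twist": 0, "jaw": -1}, {"xyz": [0, 0, 0], "twist": 0, "jaw": -1}, {"xyz": [0, 0, 0], "twist": 0, "jaw": -1}, {"xyz": [0, 0, 0], "twist": 0, "jaw": -1}, {"xyz": [0, 0, 0], "twist": 0, "jaw": -1}], grip_force=60)

```text
time: 2.58
ee_pos: [0.6081, -0.0147, 0.2008]
tcp_rot: [179.9, -0.0, 80.0]
wrist_force: [2.2, -0.5, 2.5]
opening: 0.0075
grasp_force: 58.5
```

>>> apply_moves(motion=[{"xyz": [0, 0, 0], "twist": 0, "jaw": -1}, {"xyz": [0, 0, 0], "twist": 0, "jaw": -1}, {"xyz": [0, 0, -5], "twist": 0, "jaw": -1}, {"xyz": [0, 0, -15], "twist": 0, "jaw": -1}, {"xyz": [0, 0, -25], "twist": 0, "jaw": -1}])

```text
time: 3.2
ee_pos: [0.6077, -0.0146, 0.2257]
tcp_rot: [-180.0, 0.0, 80.0]
wrist_force: [-0.1, -0.5, -4.3]
opening: 0.0081
grasp_force: 58.4
```

```bash
python3 - <<'E'
from h import *
delta(.5396,.3225,.25,80.5)
E
```

```text
at [607.7 -14.6 225.7] [-179.96    0.     79.97] t 3.2 F [-0.1 -0.5 -4.3] open 8.1 grip 58.4 q6 98.7
shift [ 320.1 -125.7  -24.3] twist -0.009200498878732045
```

>>> apply_moves(motion=[{"xyz": [25, -10, -24], "twist": 0, "jaw": -1}, {"xyz": [65, -26, -30], "twist": 0, "jaw": -1}, {"xyz": [105, -42, -30], "twist": 0, "jaw": -1}, {"xyz": [145, -58, -30], "twist": 0, "jaw": -1}, {"xyz": [185, -74, -30], "twist": 0, "jaw": -1}])

```text
time: 3.82
ee_pos: [0.5668, 0.1818, 0.2559]
tcp_rot: [180.0, -0.0, 80.0]
wrist_force: [0.9, -0.4, -2.7]
opening: 0.0078
grasp_force: 58.6
```

>>> apply_moves(motion=[{"xyz": [40, -16, 0], "twist": 0, "jaw": -1}, {"xyz": [80, -32, 0], "twist": 0, "jaw": -1}, {"xyz": [110, -44, 20], "twist": 0, "jaw": -1}, {"xyz": [128, -51, 50], "twist": 0, "jaw": -1}, {"xyz": [131, -52, 85], "twist": 0, "jaw": -1}])

```text
time: 4.45
ee_pos: [0.5385, 0.3202, 0.1701]
tcp_rot: [180.0, -0.1, 80.1]
wrist_force: [-0.2, -0.8, -3.9]
opening: 0.0076
grasp_force: 58.5
```

```bash
python3 - <<'E'
from h import *
delta(.538,.318,.147,80)
im,d,p=grab("scene");W=cloud(d,p);o=sensors.get_obs()["ee_pos"]
im2,d2,p2=grab("top");delta(.538,.318,.147,80)
for w in (W,cloud(d2,p2)):
    b=(abs(w[...,0]-o[0])<.07)&(abs(w[...,1]-o[1])<.07)&(w[...,2]>o[2]-.064)&(w[...,2]<o[2]-.045); q=w[b]
    print(b.sum(),q[:,:2].min(0),q[:,:2].max(0),cv2.minEnclosingCircle((q[:,:2]*1000).astype(np.float32)) if b.sum() else 0)
v=np.hstack([cv2.resize(im[250:370,330:450],(400,400)),cv2.resize(im2[130:250,130:250],(400,400))]);cv2.imwrite("pics/place.png",v[:,:,::-1])
E
```

```text
at [538.5 320.2 170.1] [ 1.7996e+02 -5.0000e-02  8.0080e+01] t 4.45 F [-0.2 -0.8 -3.9] open 7.6 grip 58.5 q6 130.6
shift [-2.2 -0.2 23.1] twist 0.0013755520730012881
at [537.1 318.3 166.4] [-179.71    0.24   80.03] t 4.55 F [ 0.  -0.9 -3.7] open 7.7 grip 58.8 q6 130.6
shift [-0.   1.  19.4] twist 0.0005241484340468747
743 [0.50770245 0.28304359] [0.58332334 0.3652402 ] ((543.623046875, 324.14190673828125), 41.652706146240234)
209 [0.50023993 0.28204909] [0.57504133 0.329455  ] ((537.7594604492188, 314.77618408203125), 37.73714065551758)
```

View pics/place.png

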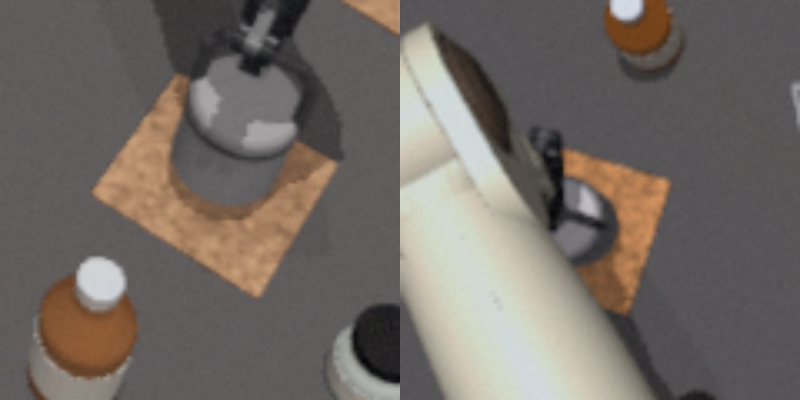

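The canister hangs upright over the mat, with its base at (230,180) in the scene crop and its centre about (541,322). I'll lower it gently.

>>> apply_moves(motion=[{"xyz": [0, 0, 10], "twist": 0, "jaw": -1}, {"xyz": [0, 0, 18], "twist": 0, "jaw": -1}, {"xyz": [0, 0, 19], "twist": 0, "jaw": -1}, {"xyz": [0, 0, 20], "twist": 0, "jaw": -1}, {"xyz": [0, 0, 20], "twist": 0, "jaw": -1}])

```text
time: 5.18
ee_pos: [0.5389, 0.3185, 0.1507]
tcp_rot: [180.0, -0.0, 80.0]
wrist_force: [0.3, 0.2, -3.0]
opening: 0.0077
grasp_force: 58.8
```

>>> apply_moves(motion=[{"xyz": [0, 0, 0.5], "twist": 0, "jaw": -1}, {"xyz": [0, 0, 1], "twist": 0, "jaw": -1}, {"xyz": [0, 0, 1.5], "twist": 0, "jaw": -1}, {"xyz": [0, 0, 1.5], "twist": 0, "jaw": -1}])

```text
time: 5.68
ee_pos: [0.5387, 0.3185, 0.1487]
tcp_rot: [-180.0, 0.0, 80.0]
wrist_force: [-0.5, 0.7, -4.0]
opening: 0.0075
grasp_force: 58.8
```

>>> apply_moves(motion=[{"xyz": [0, 0, 1], "twist": 0, "jaw": -1}, {"xyz": [0, 0, 2], "twist": 0, "jaw": -1}, {"xyz": [0, 0, 2.5], "twist": 0, "jaw": -1}, {"xyz": [0, 0, 2.5], "twist": 0, "jaw": -1}])

```text
time: 6.18
ee_pos: [0.5388, 0.3185, 0.1462]
tcp_rot: [-180.0, 0.0, 80.0]
wrist_force: [-0.0, -0.5, -3.3]
opening: 0.0077
grasp_force: 58.8
```

>>> apply_moves(motion=[{"xyz": [0, 0, 0.5], "twist": 0, "jaw": -1}, {"xyz": [0, 0, 1], "twist": 0, "jaw": -1}, {"xyz": [0, 0, 1], "twist": 0, "jaw": -1}])

```text
time: 6.55
ee_pos: [0.5388, 0.3185, 0.1452]
tcp_rot: [-180.0, 0.0, 80.0]
wrist_force: [-0.1, 0.8, -4.4]
opening: 0.0076
grasp_force: 58.8
```

>>> apply_moves(motion=[{"xyz": [0, 0, 0.5], "twist": 0, "jaw": -1}, {"xyz": [0, 0, 1], "twist": 0, "jaw": -1}, {"xyz": [0, 0, 1], "twist": 0, "jaw": -1}])

```text
time: 6.92
ee_pos: [0.539, 0.3186, 0.1448]
tcp_rot: [180.0, -0.0, 80.0]
wrist_force: [-0.2, -0.7, 0.8]
opening: 0.0076
grasp_force: 59.2
```

>>> apply_moves(motion=[{"xyz": [0, 0, 0.5], "twist": 0, "jaw": -1}, {"xyz": [0, 0, 1], "twist": 0, "jaw": -1}, {"xyz": [0, 0, 1], "twist": 0, "jaw": -1}])

```text
time: 7.3
ee_pos: [0.5395, 0.3186, 0.1446]
tcp_rot: [179.9, -0.1, 80.0]
wrist_force: [1.5, -3.0, 6.0]
opening: 0.0077
grasp_force: 59.9
```

>>> apply_moves(motion=[{"xyz": [0, 0, -0.7], "twist": 0, "jaw": -1}, {"xyz": [0, 0, -0.7], "twist": 0, "jaw": 0.6}, {"xyz": [0, 0, -0.7], "twist": 0, "jaw": 0.6}, {"xyz": [0, 0, -0.7], "twist": 0, "jaw": 0.6}, {"xyz": [0, 0, -0.7], "twist": 0, "jaw": 0.6}])

```text
time: 7.92
ee_pos: [0.5387, 0.3185, 0.1438]
tcp_rot: [-180.0, 0.0, 80.0]
wrist_force: [0.4, 0.4, 0.0]
opening: 0.0681
grasp_force: 0.0
```

>>> apply_moves(motion=[{"xyz": [0, 0, -20], "twist": 0, "jaw": 1}, {"xyz": [0, 0, -60], "twist": 0, "jaw": 1}, {"xyz": [0, 0, -100], "twist": 0, "jaw": 1}, {"xyz": [0, 0, -115], "twist": 0, "jaw": 1}])

```text
time: 8.43
ee_pos: [0.5392, 0.3188, 0.2619]
tcp_rot: [179.8, -0.1, 80.0]
wrist_force: [0.9, -0.5, 0.2]
opening: 0.0856
grasp_force: 0.0
```

```bash
python3 - <<'E'
from h import *
delta(.538,0,.26,80)
im,d,p=grab("scene");W=cloud(d,p)
b=(abs(W[...,0]-.54)<.07)&(abs(W[...,1]-.32)<.07)&(W[...,2]<.165)
for lo,hi in((.08,.095),(.134,.16),(.01,.08)):
    q=W[b&(W[...,2]>lo)&(W[...,2]<hi)];print(len(q),q.mean(0),cv2.minEnclosingCircle((q[:,:2]*1000).astype(np.float32)))
T=np.load("top0.npz");pt=camera_params("top")
# box frame from dark/lid edges in top & w2
E
```

```text
at [539.2 318.8 261.9] [ 1.7985e+02 -1.3000e-01  7.9970e+01] t 8.43 F [ 0.9 -0.5  0.2] open 85.6 grip 0.0 q6 130.6
shift [-314.1   54.3    1.3] twist -0.0004574630888435069
725 [0.54877495 0.32205562 0.08783623] ((546.8598022460938, 322.29541015625), 41.338375091552734)
150 [0.54560284 0.32289415 0.14405686] ((546.0341796875, 321.8582458496094), 37.962440490722656)
505 [0.57494577 0.31963642 0.04674979] ((549.1102905273438, 321.7393493652344), 40.19697952270508)
```

The canister is standing on the mat: top at 0.088, bar at 0.144, centre about (546,322). Next I'll look at the box front on the way to the opener.

>>> apply_moves(motion=[{"xyz": [-60, 0, 0], "twist": 0.17, "jaw": 1}, {"xyz": [-120, 0, 0], "twist": 0.35, "jaw": 1}, {"xyz": [-180, 0, 0], "twist": 0.52, "jaw": 1}, {"xyz": [-240, 0, 0], "twist": 0.7, "jaw": 1}, {"xyz": [-300, 0, 0], "twist": 0.88, "jaw": 1}])

```text
time: 9.1
ee_pos: [0.4858, 0.0214, 0.2584]
tcp_rot: [-180.0, 0.0, 29.2]
wrist_force: [1.2, 0.0, -0.1]
opening: 0.0853
grasp_force: 0.0
```

>>> apply_moves(motion=[{"xyz": [-14, 18, 0], "twist": 0.17, "jaw": 1}, {"xyz": [-28, 37, 0], "twist": 0.35, "jaw": 1}, {"xyz": [-28, 37, 0], "twist": 0.4, "jaw": 1}, {"xyz": [-28, 37, 0], "twist": 0.4, "jaw": 1}])

```text
time: 9.6
ee_pos: [0.4802, -0.0231, 0.2584]
tcp_rot: [-180.0, 0.0, 6.6]
wrist_force: [-0.3, -0.1, 0.0]
opening: 0.0855
grasp_force: 0.0
```

```bash
python3 - <<'E'
from h import *
delta(.467,-.30,.15,1.5)
im,d,p=grab("wrist");np.savez("w3.npz",im=im,d=d,**{k:np.array(v) for k,v in p.items()})
R,t=RT(p);print(-R.T@t,R[2])
cv2.imwrite("pics/w3.png",cv2.resize(im[:,:,::-1],(800,600)))
E
```

```text
at [480.2 -23.1 258.4] [-1.7999e+02  3.0000e-02  6.6300e+00] t 9.6 F [-0.3 -0.1  0. ] open 85.5 grip 0.0 q6 170.6
shift [-45.1 273.5 108.4] twist 0.08949706594454625
[ 0.56411803 -0.01373753  0.38421921] [-0.3175711  -0.03785112 -0.9474787 ]
```

View pics/w3.png

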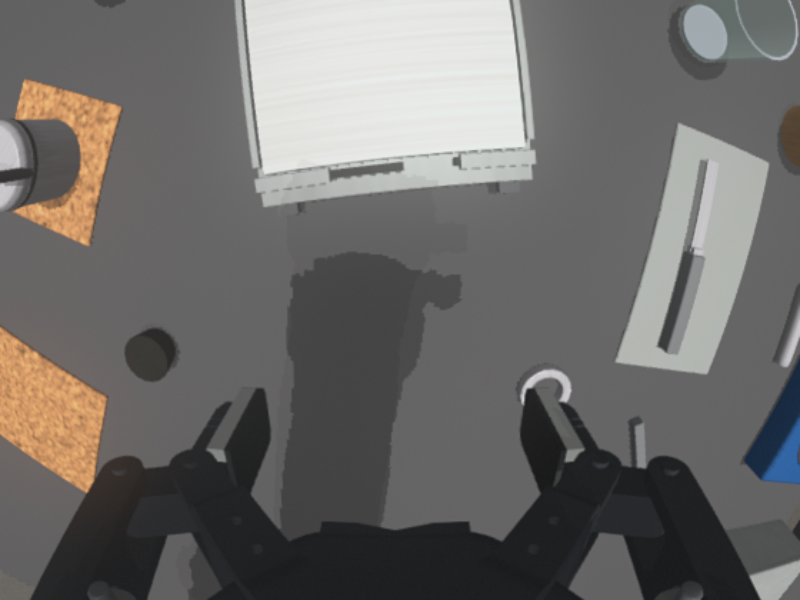

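The wrist view shows the strip slot between the cheeks, from (329,173) to (460,160). It is black from 330 to 403 and from 453 to 460, so the gap runs from (403,165) to (453,160), on the box's -y side. I'll measure the box frame, the gap and the opener from this view.

```bash
python3 - <<'E'
from h import *
w=dict(np.load("w3.npz"));g=cv2.cvtColor(w["im"],cv2.COLOR_RGB2GRAY)
# black pieces of the strip
m=np.zeros_like(g);m[100:130,225:335]=g[100:130,225:335]<90
n,l,s,c=cv2.connectedComponentsWithStats(m)
for k in range(1,n):
    if s[k,4]>5:
        ys,xs=np.where(l==k);P=np.array([onz(w,(x,y),.058,True)[:2] for x,y in zip(xs,ys)])*1000
        print("blk",s[k],np.round(P.min(0),1),np.round(P.max(0),1),np.round(P.mean(0),1))
for r in range(108,124): print(r," ".join(f"{v:3d}" for v in g[r,226:328:2]))
# lid
m=(g>205).astype(np.uint8);n,l,s,c=cv2.connectedComponentsWithStats(m);k=l[60,270];ct=max(cv2.findContours((l==k).astype(np.uint8),0,2)[0],key=cv2.contourArea)
P=np.array([onz(w,u,.06,True)[:2] for u in ct[:,0].astype(float)])*1000
fr=ct[:,0][:,1]>95;F=P[fr]
print("lid front pts",cv2.minAreaRect(P.astype(np.float32)))
L=P[(ct[:,0][:,1]<95)&(ct[:,0][:,1]>4)]
for sgn in(1,-1):
    Q=L[(L[:,1]-L[:,1].mean())*sgn>0];v=cv2.fitLine(Q.astype(np.float32),2,0,.01,.01).ravel();print("side",np.degrees(np.arctan2(v[1],v[0])),v[2:])
# opener handle in wrist view & depth
hm=np.zeros_like(g);T=np.load("top0.npz");pt=camera_params("top")
for z in (.024,):
  for u in((687,250),(704,256),(663,350),(676,353),(697,252),(703,160),(715,162),(698,249)):
    print(u,np.round(onz(w,(u[0]/1.42857,u[1]/1.42857),z,True)*1000,1))
E
```

```text
108 229 228 229 228 228 228 229 229 231 231 231 231 232 232 231 231 231 231 232 232 232 233 234 234 234 234 235 233 228 223 212 210 199 193 158 148 144 171 168 163 161 205 206 208 207 204 211 185 155 197 190
109 228 228 228 229 231 231 231 231 232 231 232 231 232 232 232 232 233 233 233 234 234 235 235 230 224 208 203 189 185 174 151 147 169 183 179 178 174 203 207 208 208 210 211 211 211 211 197 174 152 207 204
110 230 231 231 232 232 232 231 231 231 231 231 232 232 233 233 234 234 234 232 225 219 191 188 179 177 159 154 146 187 190 188 187 200 207 209 210 207 208 209 210 211 208 209 210 210 201 106 104 148 206 205
111 232 232 231 231 231 231 231 231 232 232 233 233 234 234 231 222 211 193 186 167 169 152 151 193 199 197 198 184 207 209 209 209 208 209 210 210 210 209 208 208 208 207 208 210 210 173  89  99 143 206 203
112 231 231 230 231 232 232 232 233 234 233 227 219 204 189 172 165 163 155 185 195 199 201 199 210 212 211 210 206 209 209 209 209 208 207 209 209 209 208 208 207 208 208 208 209 210 169  90 100 121 205 204
113 231 232 232 232 233 230 227 220 206 187 174 170 158 148 
[... 1989 characters left out ...]
05 205 205 205 204 204 203 203
123 190 191 136  90  90  93  96 100 101 104 147 161 129 132 182 191 191 180 183 194 193 193 194 194 195 195 194 194 192 197 204 198 192 195 196 197 203 205 204 204 204 204 204 205 204 204 204 204 203 203 202
lid front pts ((622.8421630859375, 0.3484954833984375), (130.4892120361328, 185.7057342529297), 12.334471702575684)
side 12.602976 [610.9202   92.04801]
side 12.480731 [635.64325 -90.66992]
(687, 250) [ 522.5 -287.6   24. ]
(704, 256) [ 520.3 -310.1   24. ]
(663, 350) [ 423.1 -291.8   24. ]
(676, 353) [ 421.2 -309.4   24. ]
(697, 252) [ 522.6 -300.2   24. ]
(703, 160) [ 606.5 -286.1   24. ]
(715, 162) [ 608.2 -300.8   24. ]
(698, 249) [ 525.6 -300.6   24. ]
```

```bash
cat > box.py <<'E'
import numpy as np
A=np.radians(12.4);ex=np.array([np.cos(A),np.sin(A)]);ey=np.array([-np.sin(A),np.cos(A)])
E
python3 - <<'E'
from h import *
from box import *
w=dict(np.load("w3.npz"));g=cv2.cvtColor(w["im"],cv2.COLOR_RGB2GRAY)
f=lambda u,z=.058:onz(w,u,z,True)[:2]*1000
for nm,u in dict(slotL=(230.5,120),gapL=(281.7,115.5),gapR=(317,112.5),slotR=(322.7,112)).items():
    q=f(u);print(nm,q,"along",q@ex,"lat",q@ey)
m=(g>205).astype(np.uint8);n,l,s,c=cv2.connectedComponentsWithStats(m);k=l[60,270]
ct=max(cv2.findContours((l==k).astype(np.uint8),0,2)[0],key=cv2.contourArea)[:,0].astype(float)
P=np.array([f(u,.06) for u in ct]);fr=P[ct[:,1]>102]; print("lid front along",np.percentile(P@ex,[1,5]),"lat",(P@ey).min(),(P@ey).max())
# top-camera estimate of box outline centre: whole box at z .06 (cheeks+rims) 
T=np.load("top0.npz");pt=camera_params("top");W=cloud(T["d"],pt)
b=(W[...,2]>.05)&(W[...,2]<.068)&(abs(W[...,0]-.6)<.13)&(abs(W[...,1])<.13)
q=W[b][:,:2]*1000;print("top along",np.percentile(q@ex,[.5,99.5]),"lat",np.percentile(q@ey,[.5,99.5]))
gt=cv2.cvtColor(T["im"],cv2.COLOR_RGB2GRAY)
m=np.zeros_like(gt);m[185:205,250:325]=gt[185:205,250:325]<80
n,l,s,c=cv2.connectedComponentsWithStats(m)
for k in range(1,n):
    if s[k,4]>8:
        q=np.array([onz(pt,(x,y),.058)[:2] for y,x in zip(*np.where(l==k))])*1000;print("top blk",s[k],"along",(q@ex).mean(),"lat",(q@ey).min(),(q@ey).max())
# shift to hover over opener
delta(.497,-.300,.16,1.5)
E
```

```text
slotL [544.16726315  29.56609024] along 537.8219647602484 lat -87.97555457228499
gapL [553.94397785 -20.6702423 ] along 536.5830956743846 lat -139.13939395723037
gapR [561.46811487 -55.12007272] along 536.5341161122458 lat -174.40128634176978
slotR [562.78058469 -60.72940888] along 536.6114463691289 lat -180.16160311149798
lid front along [543.23747691 543.36731242] lat -226.18767187929762 -40.59777213215866
top along [515.61782452 686.04017406] lat [-230.13815144  -31.42873244]
top blk [278 185  16   4  31] along 563.7426057642774 lat -159.13604418005036 -111.87800069496089
top blk [274 196  14   4  18] along 531.3792452442902 lat -133.55254376093532 -90.88212002847774
top blk [280 198  36   7  81] along 507.56723521761387 lat -219.1923125170151 -106.72850763421337
at [480.3 -22.9 258.5] [-1.7999e+02  3.0000e-02  6.7100e+00] t 9.65 F [-0.   0.4 -0.8] open 84.8 grip 0.0 q6 170.6
shift [-15.7 277.2  98.5] twist 0.0908490384145395
```

The gap's middle sits at box y ≈ -23 and the box yaw is 12.4°. The slot width came out at 92.2 mm and the gap at 35.3 mm, both matching the text. Next is the opener.

>>> apply_moves(motion=[{"xyz": [-4, 60, 0], "twist": 0.04, "jaw": 1}, {"xyz": [-8, 120, 10], "twist": 0.09, "jaw": 1}, {"xyz": [-12, 180, 40], "twist": 0.09, "jaw": 1}, {"xyz": [-16, 240, 70], "twist": 0.09, "jaw": 1}, {"xyz": [-16, 277, 98], "twist": 0.09, "jaw": 1}])

```text
time: 10.28
ee_pos: [0.4966, -0.3017, 0.16]
tcp_rot: [180.0, -0.0, 1.6]
wrist_force: [0.6, 0.2, -0.3]
opening: 0.0855
grasp_force: 0.0
```

>>> apply_moves(motion=[{"xyz": [0, 0, 0], "twist": 0, "jaw": 1}, {"xyz": [0, 0, 0], "twist": 0, "jaw": 0.2}, {"xyz": [0, 0, 0], "twist": 0, "jaw": 0.2}])

```text
time: 10.65
ee_pos: [0.4972, -0.2989, 0.1622]
tcp_rot: [180.0, -0.1, 1.6]
wrist_force: [0.2, 0.2, 1.5]
opening: 0.0521
grasp_force: 0.0
```

```bash
python3 - <<'E'
from h import *
delta(.497,-.300,.16,1.5)
im,d,p=grab("wrist");np.savez("w4.npz",im=im,d=d,**{k:np.array(v) for k,v in p.items()})
cv2.imwrite("pics/w4.png",cv2.resize(im[:,:,::-1],(800,600)))
E
```

```text
at [ 497.2 -298.9  162.2] [ 1.7996e+02 -9.0000e-02  1.5800e+00] t 10.65 F [0.2 0.2 1.5] open 52.1 grip 0.0 q6 147.4
shift [-0.2  1.1  2.2] twist 0.0014759342858194084
```

View pics/w4.png

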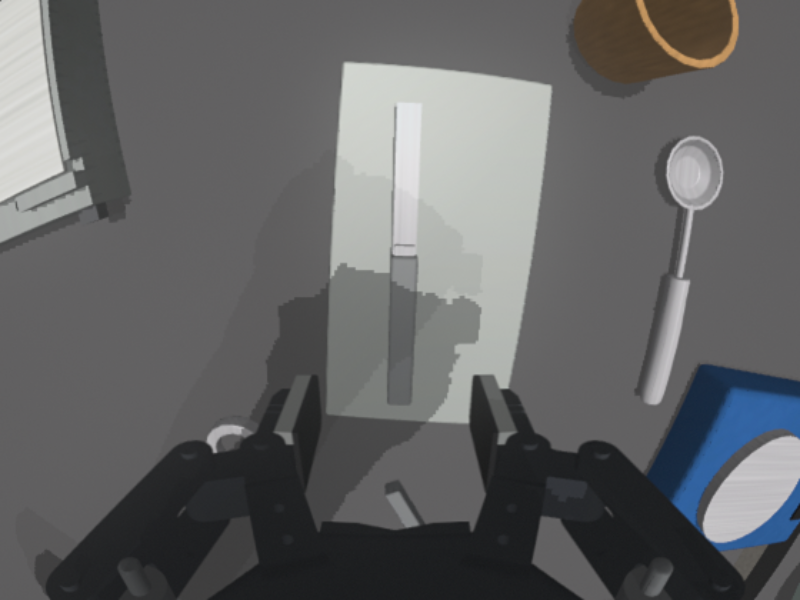

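The handle's top spans (391,255)–(418,256) at its front and (388,402)–(411,405) at its rear, and the blade end is at (397–422,103).

```bash
python3 - <<'E'
from h import *
w=dict(np.load("w4.npz"));s=1/1.42857
f=lambda u,z:onz(w,(u[0]*s,u[1]*s),z,True)*1000
for u,z in(((391,255),.024),((418,256),.024),((388,402),.024),((411.5,404),.024),((397,103),.015),((422,103),.015),((393,245),.015),((417,245),.015)): print(u,np.round(f(u,z),1))
# height by triangulation: handle rear-end/front-end centres, w3 vs w4
w3=dict(np.load("w3.npz"))
for a,b in(((404.5,255.5),(694,253)),((399.7,403),(669.5,351.5))):
    c1,v1=ray(w,np.array(a)*s,True);c2,v2=ray(w3,np.array(b)*s,True);t=np.linalg.lstsq(np.stack([v1,-v2],1),c2-c1,rcond=None)[0];print("tri",(c1+v1*t[0])*1000,(c2+v2*t[1])*1000)
print("depth z", [np.round(x,4) for x in (np.median(w["d"][190:260,278:286]),)])
delta(.5,-.3,.022,1.5)
E
```

```text
(391, 255) [ 520.8 -296.7   24. ]
(418, 256) [ 520.6 -312.5   24. ]
(388, 402) [ 422.4 -297.1   24. ]
(411.5, 404) [ 421.2 -312.7   24. ]
(397, 103) [ 609.3 -297.8   15. ]
(422, 103) [ 609.8 -312.1   15. ]
(393, 245) [ 524.9 -297.7   15. ]
(417, 245) [ 525.3 -312.1   15. ]
tri [ 518.50120874 -304.85641002   14.41811875] [ 519.93458725 -304.64798322   14.08320095]
tri [ 418.9970942  -304.998361     19.39161226] [ 420.08532453 -304.70012982   18.72534968]
depth z [np.float32(0.2826)]
at [ 497.2 -299.   162.2] [ 1.7995e+02 -9.0000e-02  1.5900e+00] t 10.7 F [0.6 0.4 0.4] open 50.8 grip 0.0 q6 147.4
shift [  2.6   1.  140.3] twist 0.0015225238829581751
```

>>> apply_moves(motion=[{"xyz": [4, 5.7, 40], "twist": 0.028, "jaw": 0.2}, {"xyz": [4, 5.7, 90], "twist": 0.028, "jaw": 0.2}, {"xyz": [4, 5.7, 115], "twist": 0.028, "jaw": 0.2}, {"xyz": [4, 5.7, 115], "twist": 0.028, "jaw": 0.2}, {"xyz": [4, 5.7, 115], "twist": 0.028, "jaw": 0.2}])

```text
time: 11.32
ee_pos: [0.5016, -0.3055, 0.048]
tcp_rot: [179.9, -0.1, -0.1]
wrist_force: [0.1, -0.2, -0.1]
opening: 0.0514
grasp_force: 0.0
```

```bash
python3 - <<'E'
from h import *
delta(.501,-.3047,.0235,0)
E
```

```text
at [ 501.6 -305.5   48. ] [ 1.7993e+02 -1.2000e-01 -8.0000e-02] t 11.32 F [ 0.1 -0.2 -0.1] open 51.4 grip 0.0 q6 148.7
shift [-0.7 -0.8 24.5] twist -0.00147475928742462
```

>>> apply_moves(motion=[{"xyz": [-0.6, -0.7, 12], "twist": 0, "jaw": 0.2}, {"xyz": [-0.6, -0.7, 22], "twist": 0, "jaw": 0.2}, {"xyz": [-0.6, -0.7, 24], "twist": 0, "jaw": 0.0}, {"xyz": [-0.6, -0.7, 24], "twist": 0, "jaw": -0.3}, {"xyz": [-0.6, -0.7, 24], "twist": 0, "jaw": -0.5}], grip_force=110)

```text
time: 11.95
ee_pos: [0.5002, -0.3049, 0.0222]
tcp_rot: [180.0, -0.0, -0.1]
wrist_force: [0.1, 0.1, -0.4]
opening: 0.0212
grasp_force: 0.0
```

>>> apply_moves(motion=[{"xyz": [0, 0, 0], "twist": 0, "jaw": -1}, {"xyz": [0, 0, 0], "twist": 0, "jaw": -1}, {"xyz": [0, 0, 0], "twist": 0, "jaw": -1}, {"xyz": [0, 0, 0], "twist": 0, "jaw": -1}])

```text
time: 12.45
ee_pos: [0.5004, -0.305, 0.0227]
tcp_rot: [180.0, -0.1, -0.1]
wrist_force: [-0.7, 0.5, 5.4]
opening: 0.0134
grasp_force: 108.4
```

>>> apply_moves(motion=[{"xyz": [0, 0, -10], "twist": 0, "jaw": -1}, {"xyz": [0, 0, -40], "twist": 0, "jaw": -1}, {"xyz": [-5, -30, -80], "twist": 0, "jaw": -1}, {"xyz": [-15, -70, -110], "twist": -0.05, "jaw": -1}, {"xyz": [-25, -110, -110], "twist": -0.1, "jaw": -1}])

```text
time: 13.08
ee_pos: [0.4761, -0.1942, 0.135]
tcp_rot: [179.9, -0.2, 5.7]
wrist_force: [0.6, 0.1, -0.8]
opening: 0.0134
grasp_force: 107.8
```

>>> apply_moves(motion=[{"xyz": [-14, -45, 0], "twist": -0.06, "jaw": -1}, {"xyz": [-25, -85, 0], "twist": -0.11, "jaw": -1}, {"xyz": [-33, -120, 0], "twist": -0.118, "jaw": -1}, {"xyz": [-45, -127, 0], "twist": -0.118, "jaw": -1}, {"xyz": [-45, -127, 0], "twist": -0.118, "jaw": -1}])

```text
time: 13.7
ee_pos: [0.4178, -0.0727, 0.1324]
tcp_rot: [180.0, -0.0, 12.4]
wrist_force: [0.4, 0.1, -1.1]
opening: 0.0136
grasp_force: 107.8
```

```bash
python3 - <<'E'
from h import *
delta(.4414,-.0637,.085,12.4)
im,d,p=grab("wrist");np.savez("w5.npz",im=im,d=d,**{k:np.array(v) for k,v in p.items()})
cv2.imwrite("pics/w5.png",cv2.resize(im[:300,100:460][:,:,::-1],(720,600)))
E
```

```text
at [417.8 -72.7 132.4] [ 1.7997e+02 -3.0000e-02  1.2400e+01] t 13.7 F [ 0.4  0.1 -1.1] open 13.6 grip 107.8 q6 157.7
shift [24.9 -3.8 47.4] twist -3.636983952023763e-05
```

View pics/w5.png

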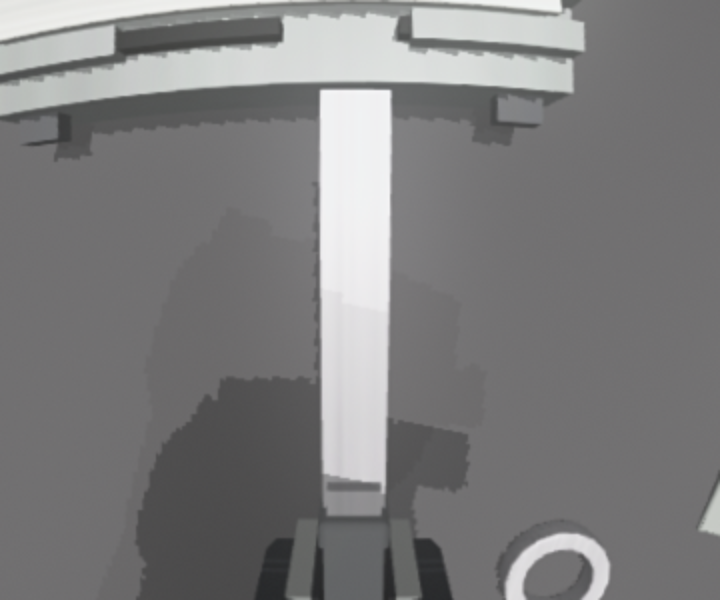

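The blade at x≈355 points at the gap (283–400, row 25), with the remaining 4 mm sideways correction already in the plan. I'll lower the blade onto the ledge and feel for contact.

>>> apply_moves(motion=[{"xyz": [22, -3.8, 20], "twist": 0, "jaw": -1}, {"xyz": [22, -3.8, 50], "twist": 0, "jaw": -1}, {"xyz": [23, -3.8, 64], "twist": 0, "jaw": -1}, {"xyz": [23, -3.8, 64], "twist": 0, "jaw": -1}, {"xyz": [23, -3.8, 64], "twist": 0, "jaw": -1}], grip_force=118)

```text
time: 14.38
ee_pos: [0.4403, -0.0645, 0.069]
tcp_rot: [180.0, -0.1, 12.3]
wrist_force: [1.0, -0.2, -1.2]
opening: 0.0131
grasp_force: 117.3
```

>>> apply_moves(motion=[{"xyz": [0, 0, 1], "twist": 0, "jaw": -1}, {"xyz": [0, 0, 2], "twist": 0, "jaw": -1}, {"xyz": [0, 0, 3], "twist": 0, "jaw": -1}, {"xyz": [0, 0, 3], "twist": 0, "jaw": -1}])

```text
time: 14.88
ee_pos: [0.4398, -0.0641, 0.0649]
tcp_rot: [-180.0, 0.0, 12.4]
wrist_force: [0.3, -0.7, -2.3]
opening: 0.0131
grasp_force: 117.3
```

>>> apply_moves(motion=[{"xyz": [0, 0, 1], "twist": 0, "jaw": -1}, {"xyz": [0, 0, 2], "twist": 0, "jaw": -1}, {"xyz": [0, 0, 2], "twist": 0, "jaw": -1}])

```text
time: 15.25
ee_pos: [0.4397, -0.0641, 0.0628]
tcp_rot: [-180.0, 0.0, 12.4]
wrist_force: [-0.4, -0.6, -0.7]
opening: 0.0129
grasp_force: 117.3
```

>>> apply_moves(motion=[{"xyz": [0, 0, 1], "twist": 0, "jaw": -1}, {"xyz": [0, 0, 2], "twist": 0, "jaw": -1}, {"xyz": [0, 0, 2], "twist": 0, "jaw": -1}])

```text
time: 15.62
ee_pos: [0.4398, -0.0641, 0.0609]
tcp_rot: [-180.0, 0.0, 12.4]
wrist_force: [-0.1, 0.4, -0.9]
opening: 0.013
grasp_force: 117.3
```

>>> apply_moves(motion=[{"xyz": [0, 0, 1], "twist": 0, "jaw": -1}, {"xyz": [0, 0, 2], "twist": 0, "jaw": -1}, {"xyz": [0, 0, 2], "twist": 0, "jaw": -1}])

```text
time: 16.0
ee_pos: [0.4398, -0.0641, 0.0589]
tcp_rot: [-180.0, 0.0, 12.4]
wrist_force: [0.1, 1.1, -1.2]
opening: 0.0136
grasp_force: 117.3
```

>>> apply_moves(motion=[{"xyz": [0, 0, 1], "twist": 0, "jaw": -1}, {"xyz": [0, 0, 1.5], "twist": 0, "jaw": -1}, {"xyz": [0, 0, 1.5], "twist": 0, "jaw": -1}])

```text
time: 16.38
ee_pos: [0.4398, -0.0641, 0.0576]
tcp_rot: [180.0, -0.0, 12.4]
wrist_force: [-0.7, -0.1, 0.3]
opening: 0.0132
grasp_force: 117.6
```

>>> apply_moves(motion=[{"xyz": [0, 0, 1], "twist": 0, "jaw": -1}, {"xyz": [0, 0, 1], "twist": 0, "jaw": -1}, {"xyz": [0, 0, 1], "twist": 0, "jaw": -1}])

```text
time: 16.75
ee_pos: [0.4399, -0.0641, 0.0567]
tcp_rot: [180.0, -0.0, 12.4]
wrist_force: [-2.3, -0.5, 2.4]
opening: 0.0131
grasp_force: 118.1
```

>>> apply_moves(motion=[{"xyz": [0, 0, -3], "twist": 0, "jaw": -1}, {"xyz": [0, 0, -3], "twist": 0, "jaw": -1}, {"xyz": [4, 0, -3], "twist": 0, "jaw": -1}, {"xyz": [8, 0, -3], "twist": 0, "jaw": -1}, {"xyz": [10, 0, -3], "twist": 0, "jaw": -1}])

```text
time: 17.38
ee_pos: [0.4499, -0.0619, 0.0593]
tcp_rot: [-180.0, 0.0, 12.4]
wrist_force: [-1.0, -0.1, -1.4]
opening: 0.013
grasp_force: 117.6
```

>>> apply_moves(motion=[{"xyz": [3, 0, 0], "twist": 0, "jaw": -1}, {"xyz": [6, 0, 0], "twist": 0, "jaw": -1}, {"xyz": [8, 0, 0], "twist": 0, "jaw": -1}, {"xyz": [8, 0, 0], "twist": 0, "jaw": -1}])

```text
time: 17.88
ee_pos: [0.4575, -0.0602, 0.0595]
tcp_rot: [-180.0, 0.0, 12.4]
wrist_force: [-0.0, -0.4, -1.1]
opening: 0.0128
grasp_force: 117.6
```

>>> apply_moves(motion=[{"xyz": [2, 0, 0], "twist": 0, "jaw": -1}, {"xyz": [4, 0, 0], "twist": 0, "jaw": -1}, {"xyz": [6, 0, 0], "twist": 0, "jaw": -1}, {"xyz": [6, 0, 0], "twist": 0, "jaw": -1}])

```text
time: 18.38
ee_pos: [0.4634, -0.0589, 0.0594]
tcp_rot: [-180.0, 0.0, 12.4]
wrist_force: [0.8, 0.2, -1.2]
opening: 0.013
grasp_force: 117.6
```

>>> apply_moves(motion=[{"xyz": [1, 0, 0], "twist": 0, "jaw": -1}, {"xyz": [2.5, 0, 0], "twist": 0, "jaw": -1}, {"xyz": [2.5, 0, 0], "twist": 0, "jaw": -1}])

```text
time: 18.75
ee_pos: [0.4658, -0.0584, 0.0595]
tcp_rot: [-180.0, -0.0, 12.4]
wrist_force: [-0.2, -0.1, -2.1]
opening: 0.0134
grasp_force: 117.6
```

```bash
cat > path.py <<'E'
from h import *
from box import *
def tip(th,s): c,n=np.cos(th),np.sin(th); return np.array([72-s*c-2.5*n, 57.5+s*n-2.5*c-1.25])
o=sensors.get_obs();p=o["ee_pos"]*1000
x=p[:2]@ex+110-609.4; y=p[:2]@ey+134.0; z=p[2]-8.4
E
python3 - <<'E'
from path import *
print("tip box",x,y,z,"F",o["wrist_force"])
for d in range(0,100,5):
    q=tip(np.radians(d),128-22*d/90);print(d,np.round(q-[x,z],1), "abs",np.round(q,1))
E
```

```text
tip box -57.0202331398051 -23.044747682553748 51.0774913743268 F [-0.24490287 -0.05155776 -2.08860347]
0 [1.  2.7] abs [-56.   53.8]
5 [ 2.5 13.7] abs [-54.5  64.8]
10 [ 4.9 24.5] abs [-52.1  75.6]
15 [ 8.3 34.9] abs [-48.7  86. ]
20 [12.5 44.9] abs [-44.5  96. ]
25 [17.5 54.4] abs [-39.5 105.5]
30 [23.3 63.3] abs [-33.8 114.4]
35 [29.7 71.6] abs [-27.3 122.7]
40 [36.8 79.2] abs [-20.2 130.3]
45 [44.5 86.1] abs [-12.5 137.2]
50 [52.7 92.3] abs [ -4.3 143.3]
55 [61.3 97.6] abs [  4.2 148.7]
60 [ 70.2 102.1] abs [ 13.2 153.1]
65 [ 79.4 105.7] abs [ 22.4 156.8]
70 [ 88.7 108.5] abs [ 31.7 159.6]
75 [ 98.2 110.5] abs [ 41.2 161.5]
80 [107.7 111.5] abs [ 50.7 162.6]
85 [117.2 111.8] abs [ 60.2 162.8]
90 [126.5 111.2] abs [ 69.5 162.2]
95 [135.7 109.8] abs [ 78.6 160.8]
```

>>> apply_moves(motion=[{"xyz": [0, 0, -3], "twist": 0, "jaw": -1}, {"xyz": [1, 0, -6], "twist": 0, "jaw": -1}, {"xyz": [1, 0, -10], "twist": 0, "jaw": -1}, {"xyz": [2, 0, -14], "twist": 0, "jaw": -1}, {"xyz": [2, 0, -14], "twist": 0, "jaw": -1}])

```text
time: 19.38
ee_pos: [0.4677, -0.058, 0.0737]
tcp_rot: [180.0, -0.0, 12.4]
wrist_force: [-2.0, -0.2, -4.2]
opening: 0.0134
grasp_force: 117.1
```

```bash
python3 - <<'E'
from path import *
print("tip box",x,y,z,"F",o["wrist_force"],o["torque"],o["tcp_rot"])
im,d,p=grab("scene");im2,d2,p2=grab("wrist")
v=np.hstack([cv2.resize(im[215:335,205:325],(400,400),interpolation=2),cv2.resize(im2[:240,160:400],(400,400),interpolation=2)]);cv2.imwrite("pics/lift1.png",v[:,:,::-1])
W=cloud(d,p)*1000;X=W[...,:2]@ex-609.4;Y=W[...,:2]@ey+134;Z=W[...,2]
b=(X>-55)&(X<60)&(abs(Y)<85)&(Z>54)&(Z<200);A_=np.stack([X[b],np.ones(b.sum())],1)
k=np.linalg.lstsq(A_,Z[b],rcond=None)[0];print("lid slope deg",np.degrees(np.arctan(-k[0])),b.sum())
E
```

```text
tip box -55.04841330807574 -23.046351468477297 65.29929082098208 F [-2.01578786 -0.1525438  -4.21571148] [-0.16096489  0.76935594  0.03089341] [ 1.79999359e+02 -5.14891254e-03  1.23693158e+01]
lid slope deg 4.445483971353585 2683
```

View pics/lift1.png

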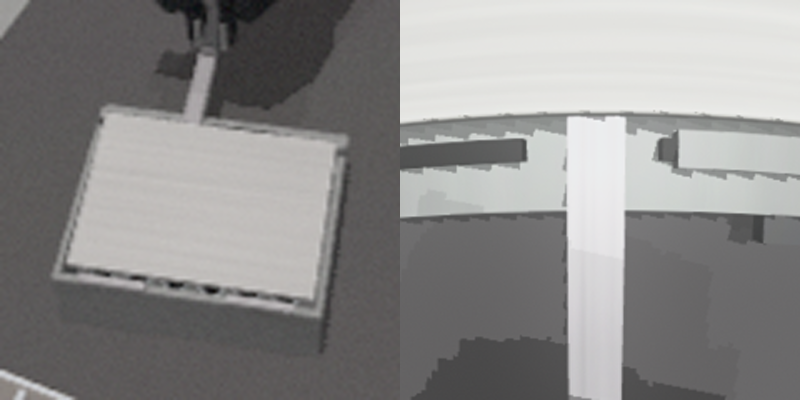

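The lid has risen to 4.4°. The blade is under its front edge at (595,118) in the right crop, centred between the strip ends at 525 and 657. I'll carry on along the arc.

>>> apply_moves(motion=[{"xyz": [1, 0, -5], "twist": 0, "jaw": -1}, {"xyz": [2.5, 0, -11], "twist": 0, "jaw": -1}, {"xyz": [6, 0, -21], "twist": 0, "jaw": -1}, {"xyz": [10, 0, -31], "twist": 0, "jaw": -1}, {"xyz": [10, 0, -31], "twist": 0, "jaw": -1}])

```text
time: 20.1
ee_pos: [0.4787, -0.0557, 0.1059]
tcp_rot: [180.0, -0.2, 12.4]
wrist_force: [0.1, 0.8, -1.6]
opening: 0.0132
grasp_force: 117.3
```

```bash
cat > lid.py <<'E'
from path import *
print("tip box",np.round([x,y,z],1),"F",np.round(o["wrist_force"],1),np.round(o["torque"],2),"open",o["opening"],"t",o["time"])
for nm in("scene","top"):
    im,d,p=grab(nm);W=cloud(d,p)*1000;X=W[...,:2]@ex-609.4-72;Y=W[...,:2]@ey+134;Z=W[...,2]-57.5
    r=np.hypot(X,Z);b=(r>40)&(r<132)&(abs(Y-35)<50)&(Z>5)&(X<30)&(d>0)
    a=np.degrees(np.arctan2(Z[b],-X[b])); print(nm,"lid angle",np.round(np.percentile(a,[10,50,90]),1) if b.sum() else None,b.sum())
for dd in range(0,100,5):
    q=tip(np.radians(dd),128-22*dd/90)
    if q[0]>x: print(dd,np.round(q-[x,z],1))
E
python3 lid.py | head -9
```

```text
tip box [-43.8 -23.2  97.5] F [ 0.1  0.8 -1.6] [-0.02  0.08 -0.02] open 0.013235151270477521 t 20.1
scene lid angle [19.2 20.8 22.6] 1428
top lid angle [18.6 21.3 24.3] 776
25 [4.3 8. ]
30 [10.1 17. ]
35 [16.6 25.3]
40 [23.7 32.9]
45 [31.3 39.8]
50 [39.5 45.9]
```

>>> apply_moves(motion=[{"xyz": [4, 0, -8], "twist": 0, "jaw": -1}, {"xyz": [10, 0, -17], "twist": 0, "jaw": -1}, {"xyz": [16.5, 0, -25], "twist": 0, "jaw": -1}, {"xyz": [23.5, 0, -33], "twist": 0, "jaw": -1}, {"xyz": [31, 0, -40], "twist": 0, "jaw": -1}])

```text
time: 20.82
ee_pos: [0.5083, -0.0491, 0.1452]
tcp_rot: [180.0, -0.0, 12.4]
wrist_force: [-5.8, -1.1, -3.3]
opening: 0.0131
grasp_force: 117.3
```

```bash
python3 lid.py | head -9
```

```text
tip box [-13.6 -23.1 136.8] F [-5.8 -1.1 -3.3] [-0.2   1.07 -0.02] open 0.0130652372492144 t 20.825
scene lid angle [42.5 44.1 45.9] 1548
top lid angle [42.1 44.1 45.9] 472
45 [1.1 0.4]
50 [9.2 6.5]
55 [17.8 11.8]
60 [26.7 16.3]
65 [35.9 20. ]
70 [45.3 22.8]
```

>>> apply_moves(motion=[{"xyz": [9, 0, -6.5], "twist": 0, "jaw": -1}, {"xyz": [18, 0, -12], "twist": 0, "jaw": -1}, {"xyz": [27, 0, -16], "twist": 0, "jaw": -1}, {"xyz": [36, 0, -20], "twist": 0, "jaw": -1}, {"xyz": [36, 0, -20], "twist": 0, "jaw": -1}])

```text
time: 21.55
ee_pos: [0.5439, -0.0413, 0.1649]
tcp_rot: [180.0, -0.1, 12.4]
wrist_force: [-0.5, -0.4, -1.2]
opening: 0.0135
grasp_force: 117.5
```

```bash
python3 lid.py | head -9
```

```text
tip box [ 23.  -23.2 156.5] F [-0.5 -0.4 -1.2] [ 0.07  0.   -0.  ] open 0.013459751279780168 t 21.55
scene lid angle [64.1 65.4 66.9] 1428
top lid angle [62.5 64.  64.7] 147
70 [8.8 3.1]
75 [18.2  5. ]
80 [27.8  6.1]
85 [37.2  6.3]
90 [46.5  5.7]
95 [55.7  4.3]
```

>>> apply_moves(motion=[{"xyz": [9, 0, -3], "twist": 0, "jaw": -1}, {"xyz": [18, 0, -5], "twist": 0, "jaw": -1}, {"xyz": [26, 0, -6], "twist": 0, "jaw": -1}, {"xyz": [33, 0, -6], "twist": 0, "jaw": -1}, {"xyz": [39, 0, -6], "twist": 0, "jaw": -1}])

```text
time: 22.28
ee_pos: [0.5815, -0.033, 0.1704]
tcp_rot: [-180.0, -0.0, 12.4]
wrist_force: [-3.4, -0.9, 1.0]
opening: 0.0132
grasp_force: 117.7
```

>>> apply_moves(motion=[{"xyz": [3, 0, 0], "twist": 0, "jaw": -1}, {"xyz": [6, 0, 0], "twist": 0, "jaw": -1}, {"xyz": [7, 0, 0], "twist": 0, "jaw": -1}, {"xyz": [7, 0, 0], "twist": 0, "jaw": -1}])

```text
time: 22.78
ee_pos: [0.5879, -0.0316, 0.1704]
tcp_rot: [-180.0, -0.0, 12.4]
wrist_force: [-0.5, -0.6, -0.3]
opening: 0.013
grasp_force: 117.6
```

```bash
python3 lid.py | head -9
```

```text
tip box [ 68.  -23.1 162. ] F [-0.5 -0.6 -0.3] [0.01 0.2  0.06] open 0.013048906881581905 t 22.775
scene lid angle [88.9 89.6 90.7] 971
top lid angle [80.5 84.5 85.7] 94
90 [1.5 0.2]
95 [10.6 -1.2]
```

>>> apply_moves(motion=[{"xyz": [1, 0, 0], "twist": 0, "jaw": -1}, {"xyz": [2.5, 0, 0], "twist": 0, "jaw": -1}, {"xyz": [4, 0, 0], "twist": 0, "jaw": -1}, {"xyz": [4, 0, 0], "twist": 0, "jaw": -1}])

```text
time: 23.38
ee_pos: [0.5919, -0.0307, 0.1704]
tcp_rot: [-180.0, -0.0, 12.4]
wrist_force: [-2.7, 0.3, -0.0]
opening: 0.0131
grasp_force: 117.6
```

>>> apply_moves(motion=[{"xyz": [-15, 0, 0], "twist": 0, "jaw": -1}, {"xyz": [-45, 0, 0], "twist": 0, "jaw": -1}, {"xyz": [-90, 0, 0], "twist": 0, "jaw": -1}, {"xyz": [-140, 0, 0], "twist": 0, "jaw": -1}, {"xyz": [-140, 0, 0], "twist": 0, "jaw": -1}])

```text
time: 24.0
ee_pos: [0.4531, -0.0612, 0.1711]
tcp_rot: [180.0, -0.1, 12.3]
wrist_force: [0.4, -0.4, -1.1]
opening: 0.0131
grasp_force: 117.5
```

```bash
python3 lid.py | head -3; python3 -c "
from h import *
delta(.5,-.305,.10,0)"
```

```text
tip box [-70.  -23.1 162.7] F [ 0.4 -0.4 -1.1] [ 0.06 -0.1   0.03] open 0.013074194697031501 t 24.0
scene lid angle [91.2 91.9 92.9] 908
top lid angle [82.7 86.4 88.1] 237
at [455.5 -60.9 171. ] [ 1.7997e+02 -1.3000e-01  1.2340e+01] t 24.1 F [-0.6 -0.2 -1.6] open 13.0 grip 117.5 q6 160.0
shift [ -8.9 248.   71.2] twist 0.21539968309278273
```

The lid stands at about 90° on its own. I'll take the opener back to its rubber mat.

>>> apply_moves(motion=[{"xyz": [-9, 50, 0], "twist": 0.0, "jaw": -1}, {"xyz": [-9, 100, 0], "twist": 0.07, "jaw": -1}, {"xyz": [-9, 155, 0], "twist": 0.15, "jaw": -1}, {"xyz": [-9, 210, 30], "twist": 0.215, "jaw": -1}, {"xyz": [-9, 248, 70], "twist": 0.215, "jaw": -1}])

```text
time: 24.72
ee_pos: [0.5013, -0.3078, 0.0998]
tcp_rot: [179.9, -0.1, -0.0]
wrist_force: [0.3, 0.9, -1.6]
opening: 0.0132
grasp_force: 117.5
```

>>> apply_moves(motion=[{"xyz": [0, 0, 20], "twist": 0, "jaw": -1}, {"xyz": [0, 0, 50], "twist": 0, "jaw": -1}, {"xyz": [0, 0, 65], "twist": 0, "jaw": -1}, {"xyz": [0, 0, 70], "twist": 0, "jaw": -1}, {"xyz": [0, 0, 70], "twist": 0, "jaw": -1}])

```text
time: 25.35
ee_pos: [0.4998, -0.305, 0.0309]
tcp_rot: [180.0, -0.0, 0.1]
wrist_force: [0.5, 0.2, -0.2]
opening: 0.013
grasp_force: 117.5
```

```bash
python3 -c "
from h import *
delta(.5004,-.305,.0235,0)"
```

```text
at [ 499.8 -305.    30.9] [ 1.7998e+02 -3.0000e-02  6.0000e-02] t 25.35 F [ 0.5  0.2 -0.2] open 13.0 grip 117.5 q6 148.5
shift [ 0.6 -0.   7.4] twist 0.00112570081611221
```

>>> apply_moves(motion=[{"xyz": [0.5, 0, 3], "twist": 0, "jaw": -1}, {"xyz": [0.5, 0, 5], "twist": 0, "jaw": -1}, {"xyz": [0.5, 0, 6], "twist": 0, "jaw": -1}, {"xyz": [0.5, 0, 6], "twist": 0, "jaw": -1}])

```text
time: 25.85
ee_pos: [0.4997, -0.305, 0.0245]
tcp_rot: [180.0, -0.0, 0.0]
wrist_force: [-0.3, -0.3, -0.8]
opening: 0.0137
grasp_force: 117.5
```

>>> apply_moves(motion=[{"xyz": [0, 0, 0.5], "twist": 0, "jaw": -1}, {"xyz": [0, 0, 1.2], "twist": 0, "jaw": -1}, {"xyz": [0, 0, 1.2], "twist": 0, "jaw": -1}])

```text
time: 26.22
ee_pos: [0.4997, -0.3049, 0.0232]
tcp_rot: [-180.0, 0.0, 0.0]
wrist_force: [-0.3, 0.0, -1.0]
opening: 0.0133
grasp_force: 117.5
```

>>> apply_moves(motion=[{"xyz": [0, 0, 0.5], "twist": 0, "jaw": -1}, {"xyz": [0, 0, 0.8], "twist": 0, "jaw": -1}, {"xyz": [0, 0, 0.8], "twist": 0, "jaw": -1}], grip_force=40)

```text
time: 26.6
ee_pos: [0.4998, -0.305, 0.0227]
tcp_rot: [180.0, -0.0, 0.0]
wrist_force: [-0.9, 1.3, 1.7]
opening: 0.013
grasp_force: 117.9
```

>>> apply_moves(motion=[{"xyz": [0, 0, 0], "twist": 0, "jaw": -0.3}, {"xyz": [0, 0, 0], "twist": 0, "jaw": -0.1}, {"xyz": [0, 0, 0], "twist": 0, "jaw": 0.2}, {"xyz": [0, 0, 0], "twist": 0, "jaw": 0.2}])

```text
time: 27.1
ee_pos: [0.4998, -0.3049, 0.0224]
tcp_rot: [-180.0, 0.0, 0.0]
wrist_force: [-0.4, 0.9, -0.8]
opening: 0.0512
grasp_force: 0.0
```

>>> apply_moves(motion=[{"xyz": [0, 0, -30], "twist": 0, "jaw": 0.2}, {"xyz": [0, 0, -80], "twist": 0, "jaw": 0.2}, {"xyz": [0, 0, -130], "twist": 0, "jaw": 0.2}, {"xyz": [-40, 0, -180], "twist": 0, "jaw": 0.2}, {"xyz": [-90, 0, -200], "twist": 0, "jaw": 0.2}])

```text
time: 27.72
ee_pos: [0.4098, -0.3053, 0.2252]
tcp_rot: [179.9, -0.2, 0.1]
wrist_force: [0.0, -0.4, -1.2]
opening: 0.0513
grasp_force: 0.0
```

```bash
python3 lid.py | head -3; python3 - <<'E'
from h import *
T=np.load("top0.npz");S=np.load("scene0.npz");pt=camera_params("top")
im,d,p=grab("scene");W=cloud(d,p);delta(.4,-.3,.22,0)
q=W[(abs(W[...,0]-.546)<.06)&(abs(W[...,1]-.322)<.06)&(W[...,2]>.134)];print("canister bar",q.mean(0),len(q))
b=(abs(W[...,0]-.52)<.11)&(abs(W[...,1]+.305)<.03)&(W[...,2]>.016)&(W[...,2]<.05);q=W[b];print("handle",q.min(0),q.max(0),len(q))
w,dw,pw=grab("wrist");g=cv2.cvtColor(w,cv2.COLOR_RGB2GRAY)
# opener's blade end and handle by wrist depth/edges: bench things moved? scene diff
df=cv2.absdiff(cv2.cvtColor(im,7),cv2.cvtColor(S["im"],7));m=cv2.morphologyEx((df>45).astype(np.uint8),cv2.MORPH_OPEN,np.ones((3,3)))
n,l,s,c=cv2.connectedComponentsWithStats(m)
for k in range(1,n):
    if s[k,4]>40: print("diff",s[k],np.round(np.median(W[l==k],0),3))
E
```

```text
tip box [-164.8 -252.1  216.8] F [ 0.  -0.4 -1.2] [-0.06 -0.01 -0.04] open 0.05125359598469921 t 27.725
scene lid angle [91.2 91.9 93. ] 908
top lid angle [82.5 86.5 88. ] 240
at [ 408.9 -305.5  224.7] [ 1.7987e+02 -1.8000e-01 -5.0000e-02] t 27.88 F [ 0.1 -0.6 -0.6] open 51.6 grip 0.0 q6 143.3
shift [-8.9 -5.5  4.6] twist -0.0009130417136979731
canister bar [0.54545255 0.3228995  0.14416322] 146
handle [ 0.41855104 -0.31276817  0.01600465] [ 0.6051126  -0.29476926  0.02551034] 158
diff [124   0  25  20 343] [-0.624 -1.275  0.067]
diff [150   0  12  16 120] [ 0.466 -0.282  0.627]
diff [193   0  21   8 139] [ 0.383 -0.225  0.61 ]
diff [216   0  56   9 374] [ 0.307 -0.173  0.589]
diff [381   0  10  13 110] [0.156 0.115 0.57 ]
diff [327   5  42   9 146] [-0.468 -0.121  0.293]
diff [328  10  39  19 381] [-0.468 -0.121  0.262]
diff [393  15  18   5  65] [0.128 0.15  0.537]
diff [187  21   8  10  65] [ 0.396 -0.258  0.565]
diff [375  25  24   6  84] [0.126 0.12  0.506]
diff [ 143   31   57   60 1214] [ 0.444 -0.287  0.518]
diff [331  31  19   6  65] [-0.469 -0.14   0.192]
diff [145  47   5  12  45] [-0.364 -1.043 -0.005]
diff [138  60  18  23 198] [-0.195 -0.934 -0.004]
diff [335  80  22  22 345] [0.009 0.017 0.25 ]
diff [166  90  34  49 976] [ 0.433 -0.3    0.371]
diff [330 110  29  18 231] [0.11  0.05  0.206]
diff [367 124  10   7  47] [0.137 0.131 0.225]
diff [327 128  10   8  58] [0.082 0.    0.137]
diff [321 130  44  40 945] [0.1   0.059 0.049]
diff [364 136   9  24 118] [0.15  0.137 0.147]
diff [307 150  13  13 117] [ 0.084 -0.055  0.01 ]
diff [257 241  16  10  83] [ 0.492 -0.062 -0.002]
diff [233 258  15  10 122] [ 0.593 -0.087  0.034]
diff [251 260  19   6  85] [ 0.581 -0.034  0.041]
diff [ 226  264   79   40 1853] [0.69  0.04  0.116]
diff [392 273  24  14 166] [0.523 0.328 0.088]
diff [379 288  33  25 385] [0.578 0.314 0.052]
```

```bash
python3 -c "
from h import *
print(bot.job_done())"
```

```text
the job is handed in; nothing more can be done
None
```

The job is handed in at about 28 s of robot time: the canister stands on the smaller cork mat, the lid stands upright at about 90° by itself, the larger opener lies flat on its rubber mat, and nothing else on the bench appears to have moved; the judge's verdict was not shown.

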